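Unlock the sample carriage and hold it out at the loading mark

ROBOT

A 6-joint arm with a two-finger parallel gripper is mounted at the origin on the work surface. World frame = base frame: x ahead of the robot, y to its left, z up, the work surface at z = 0. Lengths are in m, angles in degrees, forces in N, time in s.
With the tool pointing down it reaches from about 0.35 to 0.925 m from the base axis. Payload 6.4 kg.
Tool frame: the origin (TCP) lies on the centre line of the jaws, within the pads' length; the fingertips stand bot.tips_ahead ahead of it and the grasp point (between the pads) lies 8 mm behind it (bot.tips_ahead is the distance from the TCP to the fingertips, in m); z points along the fingers, y is the line along which they close (so a half turn about z gives the same grasp; the last joint's range is limited). The gripper opens to 94 mm and grips with 3 to 60 N. Pads are 16 mm wide; open, the fingers measure 119 mm over their backs; the gripper's body (75 mm by 177 mm) begins 78 mm behind the grasp point.
Start: joints at [-9.975, 14.043, 89.255, -0, 76.702, -9.975], TCP at [0.65, 0, 0.216] pointing down, gripper open.
Joint ranges: [-179.41, 179.41], [-58.25, 129.5], [7.25, 145.43], [-54.29, 234.29], [11.92, 165.04], [-157.13, 157.13]. Speed limits (degrees/s): [147.25, 147.25, 180, 180, 180, 180].

INTERFACE

Orientations are given as [roll, pitch, yaw] about the fixed x, y, z axes, in that order (R = Rz(yaw) Ry(pitch) Rx(roll)).
In Python, from workcell import bot gives the robot as it stands.
- The arm moves only by the tool drive_tool, never from a script. Its argument "motion" is a list of rows, each a list of 3 entries, a list of its own where there are three numbers: the closure in counts, from 0 (fully open) to 255 (shut), then the shift along the tool's x, y, z in m, then the turn about the tool's z in degrees. A call has 1 to 20 rows; each row is the pose to reach, as a shift and turn from the pose commanded when the call began, along the tool's axes at that moment; what a row does not reach only later rows make up. A row lasts 1/10 s, in which the tool goes at most 50 mm and 8.59 degrees, less where a joint would pass 70% of its speed; a pose out of reach is approached as far as the arm can. A call with a gripper value outside its range is refused whole. The fingers move at their own pace and stop on an object; "grip_force" is the grip in N (left out, the last holds). Time passes only in rows, so rows that repeat a pose let the fingers close. It gives the time, the measured TCP pose, the force, the opening and the grip force at its end, in the units of the state.
- bot.state(): the state, without advancing time (a new reading comes with each control period).
- bot.read_camera(name): name is "scene" or "side" or "wrist"; returns (picture, depth): 400x640x3 uint8, red, green, blue; 400x640 float32, m along the optical axis (not along the pixel's ray), 0 where there is no reading.
- bot.camera_params(name): a dict with "mtx" (3x3 intrinsics, pixels), "R" (3x3) and "t" (3): a world point X has camera coordinates R X + t. Camera axes: x right, y down, z forward; pixel columns grow to the right and rows downward; lengths in m; the calibration is good to about 2 mm. A picture is of the moment at which its call begins: read the wrist's pose just before it. camera_params takes no time and is no camera call; for the wrist camera it gives the pose at the moment of the call.
- bot.finish_job(): hands the job in; it is judged then, once.
Trained networks look in the newest picture that a camera, given by its name, has taken for a name from the list of things; names that differ only in an ending like _2 or _b are one class to them, and where a whole thing is asked for, a point or a joint stands for the part that bears it (a point fixed in the world has none). Each returns a list of dicts, best first, with "p" (0 to 1); they miss things now and then, are a little off and sometimes report something else, mostly with a low value. They report only what shows in the picture. A call takes as long as a camera call.
- bot.regions_of(camera, query): "region" (400x640 bool, what is visible of it) and "box" ([left, top, width, height] in pixels, round what is visible of it).
- bot.spot_point(camera, query): "centre" ([column, row] in pixels: a listed point, or the origin of a listed thing).
The state is a dict: "t": time; "joints": joint angles; "dq": joint speeds; "joint_efforts": joint torques, N m; "position": TCP position; "tool_rot": TCP orientation; "wrist_force": force on the tool from outside, world axes, zero at the start; "ft_torque": the same for the moment, N m; "width": finger opening in m; "grip_force": force on a finger pad.
Only numpy, scipy, OpenCV 4.12 (cv2) and the standard library are available. Lean on these libraries where they do the work, as an engineer would, in place of code of your own. Each camera call takes 0.05 s, during which the arm holds its last target. There are 200 camera calls.

TASK

On the small grey sample-loading unit, turn both black lock-bolt knobs anticlockwise all the way to their end stops; then pull the spring-return sample carriage out by its black bar until its white pointer stands within the width of the red mark, and keep it there for loading. The job finishes while you are still holding the bar at the mark: do not let go, as it springs back. Leave the red mark, the spray can, the white cup and the yellow lid where they are.

Things in the scene. Friction and masses are not known exactly. Their poses are not given: they have to be found in the camera images.
- unit: Sample-loading unit, fixed to the bench, yaw within 0.4 rad. Origin: underside of its bed, on the centre line, midway between the two bolts. Its -x is its front, where the carriage comes out; z up. Aluminium bed x -200 to +110, y -110 to +110 mm, 12 mm thick. Grey housing x -45 to +100, y -100 to +100 mm, top 70 mm above the bench.
- bolt_left (a joint): Angle (rad) of the knob 60 mm to the unit's +y. 0 locked, 1.5 end stop (free); grows anticlockwise seen from above. Starts at 0 to 0.2. Friction 0.06 N m, stays where left; the knob does not rise. Below about 1.0 its pin in the housing blocks the carriage after some 3 mm.
- bolt_right (a joint): The same for the knob at the unit's -y (60 mm from the centre line), turning the same way: anticlockwise seen from above.
- bolt_left_grip (a point): Grip point of the left knob, on its axis, 102 mm above the bench. Black bar 42 mm long, 14 mm thick, from 84 to 114 mm above the bench, white line along its top, on a round 42 mm disc. The point's x axis runs along the bar and turns with it: at 0 the bar lies along the unit's y, at the stop almost in line with the pull.
- bolt_right_grip (a point): The same for the right knob.
- carriage (a joint): Travel of the carriage along the unit's -x, m. 0 = fully in (start), stop at 0.095. The return spring pulls in with 5 N at 0, rising by 1 N per 10 mm; about 1 N friction.
- pull_bar: The carriage's black pull bar: 80 mm along the unit's y, 14 mm thick along x, 65 to 87 mm above the bench, on two 10 mm uprights 64 mm apart, on the unit's centre line. Carriage in: 100 mm in front of the unit's origin, 48 mm clear of the housing. Origin at bench height below the bar's centre; axes as the unit's. Carries the pointer.
- bar_grip (a point): Centre of the black part of the pull bar, 76 mm above the bench. Axes as the unit's.
- pointer (a point): Tip of the white pointer (4 mm wide) at the +y foot of the pull bar, 63 mm to +y of and at the same x as the bar's centre, 34 mm above the bench. Axes as the unit's.
- mark_line (a point): Middle of the near edge of the red mark, level with the pointer tip and 4 mm to +y of its path. The mark is a stiff red clip 12 mm along the unit's x, 32 mm along y, top 39 mm above the bench, on the white scale strip. It is set anywhere from 35 to 70 mm of carriage travel. Axes as the unit's.
- spray_can: Upright can, 52 mm across, 150 mm high, loose, beside the unit's +y side. Origin: centre of its underside.
- cup: White plastic cup, mouth up, 68 mm across, 60 mm high, loose, beside the unit's -y side. Origin: centre of its underside.
- yellow_lid: Yellow plastic lid, a disc 68 mm across, 26 mm high, loose, beside the unit's -y side near its front. Origin: centre of its underside.

How it is judged (in metres and radians):
On the way, in this order (a step that is already met when the one before it is completed fails the run):
1. both lock bolts turned to their end stops (value of joint each of bolt_left, bolt_right above 1.38 rad), for 0.2 s.
2. the carriage is pulled out so that its pointer is within the red mark, held by the bar (all of step 1 and x of pointer in the frame of mark_line between -0.006 and 0.006 m and contact force between the fingers and pull_bar above 2 N and velocity of joint carriage between -0.01 and 0.01 m/s), for 0.5 s.
At the end, for the whole second after the job is handed in: Both bolts at their end stops (at least 1.38 of 1.5 rad), the pointer's tip within the red mark's width (6 mm either side of its middle), the carriage still (under 10 mm/s) and held by the fingers on the pull bar (over 2 N) (all of step 2); the arm keeps its last pose, push and grip.
It fails at once if the red mark is shifted by more than 3 mm (distance of mark_line from where it was at the start of the episode above 0.003 m).
It fails at once if the spray can is pushed more than 15 mm or tipped (distance of spray_can from where it was at the start of the episode above 0.015 m or angle between spray_can's own z axis and vertical above 0.3 rad).
It fails at once if the cup is pushed more than 15 mm or tipped (distance of cup from where it was at the start of the episode above 0.015 m or angle between cup's own z axis and vertical above 0.3 rad).
It fails at once if the yellow lid is pushed more than 15 mm or tipped (distance of yellow_lid from where it was at the start of the episode above 0.015 m or angle between yellow_lid's own z axis and vertical above 0.3 rad).
It also fails if it takes over 58 s, if anything falls off the work surface, if the arm or the gripper's body presses on something with over 40 N, if the wrist force passes 120 N, or if a joint passes its speed limit or range.

## Working session

There is one attempt and no reset: what is moved stays moved. The work goes in short steps, Python scripts to look and compute and a tool call to move; the robot and the scene stay as the last step left them, time stands still between calls to the robot, and variables do not carry over. Pictures are saved under pics/ and viewed, at most 10 in all, crops included, and the job is handed in when it is done.

Besides the shell and the picture viewer there is one more tool, called after "Call:" as a command line: name --argument value ..., lists and objects as JSON in quotes. drive_tool: Moves the arm, as the interface text tells. Its arguments: {"type":"object","properties":{"motion":{"type":"array","items":{"type":"array"}},"grip_force":{"type":"number"}},"required":["motion"]}

```bash
mkdir -p pics; cat > h.py <<'E'
import numpy as np, cv2
from workcell import bot
def ray(cam,px,P=None):
    P=P or bot.camera_params(cam); K,R,t=map(np.array,(P["mtx"],P["R"],P["t"]))
    d=R.T@np.linalg.solve(K,[px[0],px[1],1.]); return -R.T@t,d
def atz(cam,px,z):
    c,d=ray(cam,px); return c+d*(z-c[2])/d[2]
def proj(cam,X):
    P=bot.camera_params(cam); c=np.array(P["R"])@X+np.array(P["t"]); q=np.array(P["mtx"])@c; return q[:2]/q[2]
E
python3 - <<'E'
from h import *
Z=dict(bolt_left_grip=.102,bolt_right_grip=.102,bar_grip=.076,pointer=.034,mark_line=.034,spray_can=0,cup=0,yellow_lid=0,unit=0)
print(bot.tips_ahead, bot.state()["position"],bot.state()["tool_rot"])
for c in("scene","side","wrist"):
    im,d=bot.read_camera(c); cv2.imwrite(f"pics/{c}0.png",im[:,:,::-1])
    for n,z in Z.items():
        for r in bot.spot_point(c,n)[:2]:
            print(c,n,round(r["p"],2),np.round(r["centre"]),np.round(atz(c,r["centre"],z),4))
E
```

```text
0.011 [6.49424679e-01 1.21889329e-04 2.15368155e-01] [-1.79893295e+02 -1.70523311e-02  9.00025871e+01]
scene bolt_left_grip 0.67 [310. 210.] [0.6335 0.0589 0.102 ]
scene bolt_left_grip 0.5 [352. 280.] [0.637  0.2271 0.102 ]
scene bolt_right_grip 0.77 [272. 168.] [ 0.6541 -0.0723  0.102 ]
scene bar_grip 0.66 [327. 171.] [ 0.5445 -0.0299  0.076 ]
scene pointer 0.73 [232. 178.] [ 0.7299 -0.142   0.034 ]
scene pointer 0.38 [292. 218.] [0.6552 0.0209 0.034 ]
scene mark_line 0.65 [357. 193.] [0.4967 0.0286 0.034 ]
scene spray_can 0.85 [351. 277.] [0.6049 0.1859 0.    ]
scene cup 0.76 [229. 177.] [ 0.7293 -0.1731  0.    ]
scene yellow_lid 0.79 [268. 132.] [ 0.5868 -0.2663 -0.    ]
scene unit 0.73 [362. 191.] [0.4678 0.009  0.    ]
scene unit 0.59 [290. 212.] [ 0.6445 -0.0167  0.    ]
side bolt_left_grip 0.7 [362. 216.] [ 0.6606 -0.0695  0.102 ]
side bolt_left_grip 0.57 [324. 194.] [0.6307 0.0582 0.102 ]
side bolt_right_grip 0.53 [362. 217.] [ 0.6597 -0.072   0.102 ]
side bar_grip 0.88 [313. 229.] [ 0.5586 -0.0346  0.076 ]
side bar_grip 0.22 [308. 257.] [ 0.5058 -0.1258  0.076 ]
side pointer
[... 249 characters left out ...]
57  0.    ]
side unit 0.74 [343. 244.] [ 0.6467 -0.0133  0.    ]
side unit 0.36 [411. 273.] [ 0.7265 -0.178   0.    ]
wrist bolt_left_grip 0.93 [300. 139.] [0.632  0.0558 0.102 ]
wrist bolt_left_grip 0.61 [235. 202.] [ 5.723e-01 -5.000e-04  1.020e-01]
wrist bolt_right_grip 0.77 [334. 263.] [ 0.6631 -0.0613  0.102 ]
wrist bar_grip 0.83 [227. 219.] [ 0.5554 -0.0259  0.076 ]
wrist pointer 0.9 [218. 157.] [0.5383 0.0309 0.034 ]
wrist mark_line 0.69 [168. 161.] [0.4846 0.026  0.034 ]
wrist cup 0.63 [169. 162.] [0.4694 0.0204 0.    ]
wrist cup 0.61 [378. 304.] [ 0.7274 -0.1723  0.    ]
wrist yellow_lid 0.89 [266. 362.] [ 0.5721 -0.2675 -0.    ]
wrist unit 0.95 [318. 183.] [ 0.6467 -0.0051  0.    ]
```

View pics/wrist0.png

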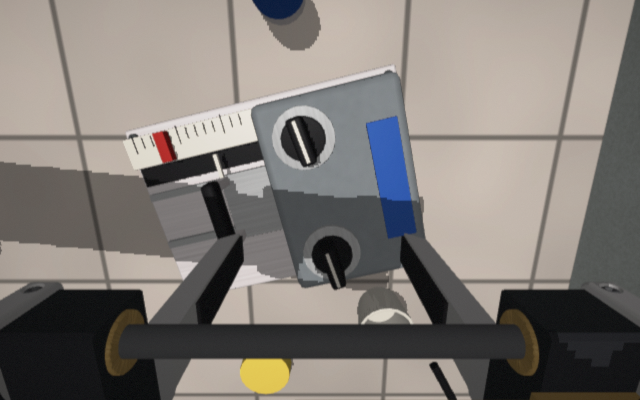

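View pics/scene0.png

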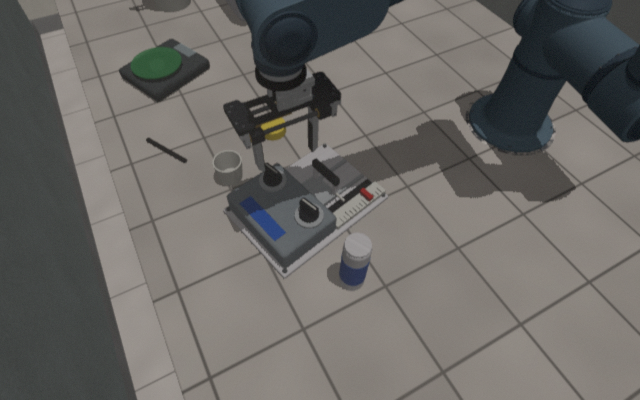

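The wrist view shows the left knob's white line from about (290,118) to (312,163), the right one from (328,253) to (341,288), the pull bar at (217,210), the pointer at (220,163) and the red mark at (164,147). The scene view shows the can at (355,260), the cup at (228,167) and the lid at (273,128), all clear of the unit.

```bash
cat >> h.py <<'E'
def line(im,cam,px,z=.114,r=26):
    """white line on a knob -> centre, heading deg (0..180)"""
    x0,y0=int(px[0])-r,int(px[1])-r; x0=max(x0,0);y0=max(y0,0); c=im[y0:y0+2*r,x0:x0+2*r]
    m=(c.min(2)>190).astype(np.uint8); n,l,s,ce=cv2.connectedComponentsWithStats(m)
    best=None
    for i in range(1,n):
        if s[i,4]<25: continue
        v,u=np.nonzero(l==i); P=np.array([atz(cam,(a+x0,b+y0),z)[:2] for a,b in zip(u,v)])
        w,V=np.linalg.eigh(np.cov(P.T)); print("line n",s[i,4],"centre",np.round(P.mean(0),4),"mid",np.round((P.max(0)+P.min(0))/2,4),"len",round(4*w[1]**.5*.866,4),"wid",round(4*w[0]**.5*.866,4),"head",round(np.degrees(np.arctan2(V[1,1],V[0,1]))%180,1))
E
python3 - <<'E'
from h import *
im,d=bot.read_camera("wrist")
line(im,"wrist",(300,139)); line(im,"wrist",(334,263))
f=im.astype(int); red=(f[...,0]>130)&(f[...,1]<70)&(f[...,2]<70)
v,u=np.nonzero(red); print(len(u)); P=np.array([atz("wrist",(a,b),.039)[:2] for a,b in zip(u,v)])
print("mark",P.mean(0),P.min(0),P.max(0), np.median(f[red],0))
for q in((300,139),(334,263),(217,200)):
    dd=d[q[1]-8:q[1]+9,q[0]-8:q[0]+9]; 
    c,dr=ray("wrist",q); print(c+dr*np.median(dd), c)
for n in ("bolt_left","bolt_right","pull_bar"):
    for r in bot.regions_of("wrist",n)[:1]:
        v,u=np.nonzero(r["region"]); print(n,r["p"],r["box"],len(u),u.mean(),v.mean())
E
```

```text
line n 266 centre [0.6339 0.0735] mid [0.6339 0.0709] len 0.0484 wid 0.0114 head 2.3
line n 120 centre [0.6333 0.0544] mid [0.6334 0.0539] len 0.0352 wid 0.0023 head 110.4
line n 28 centre [0.6135 0.0626] mid [0.6134 0.0622] len 0.0112 wid 0.0017 head 102.8
293
mark [0.48246017 0.04207004] [0.47429259 0.02591632] [0.49024162 0.05735745] [179.  47.  44.]
[0.63292994 0.05660209 0.11410407] [0.65066457 0.07940542 0.38491746]
[ 0.66215222 -0.05550838  0.11344549] [0.65066457 0.07940542 0.38491746]
[ 0.55038178 -0.00359362  0.08465725] [0.65066457 0.07940542 0.38491746]
bolt_left 0.77 [278.1, 119.1, 46.7, 49.3] 1717 303.00407687827607 139.834012813046
bolt_right 0.92 [312.0, 235.8, 40.4, 52.6] 1502 332.68175765645805 258.83155792276966
pull_bar 0.76 [200.0, 152.9, 80.4, 87.2] 4407 240.74540503744043 202.92080780576356
```

```bash
sed -i 's/,r=26):/,r=26,th=190):/; s/min(2)>190/min(2)>th/' h.py; python3 - <<'E'
from h import *
im,d=bot.read_camera("wrist")
for th in(90,115,140): print(th); line(im,"wrist",(334,268),r=24,th=th)
f=im.astype(int); red=(f[...,0]>110)&(f[...,1]<80)&(f[...,2]<80)
v,u=np.nonzero(red); P=np.array([atz("wrist",(a,b),.039)[:2] for a,b in zip(u,v)])
r=cv2.minAreaRect((P*1000).astype(np.float32)); print(r, cv2.minAreaRect)
w,V=np.linalg.eigh(np.cov(P.T)); print(np.degrees(np.arctan2(V[1,1],V[0,1]))%180)
E
```

```text
90
line n 232 centre [ 0.6447 -0.0626] mid [ 0.6479 -0.0556] len 0.0339 wid 0.0117 head 104.4
line n 176 centre [ 0.6795 -0.0506] mid [ 0.6778 -0.0514] len 0.0312 wid 0.0076 head 80.2
line n 99 centre [ 0.6609 -0.0626] mid [ 0.6609 -0.0631] len 0.0353 wid 0.0026 head 108.8
line n 293 centre [ 0.6614 -0.0811] mid [ 0.662  -0.0799] len 0.0467 wid 0.0078 head 179.5
115
line n 158 centre [ 0.6441 -0.0648] mid [ 0.6456 -0.0619] len 0.0212 wid 0.009 head 111.9
line n 230 centre [ 0.6582 -0.0816] mid [ 0.662  -0.0799] len 0.0413 wid 0.007 head 177.0
140
line n 79 centre [ 0.6437 -0.0615] mid [ 0.6456 -0.0604] len 0.0191 wid 0.0057 head 120.8
line n 194 centre [ 0.657  -0.0819] mid [ 0.662  -0.0804] len 0.0394 wid 0.0066 head 177.0
((482.5714416503906, 41.51040267944336), (11.128353118896484, 31.08883285522461), 13.55836296081543) <built-in function minAreaRect>
104.00000671626249
```

Call:
drive_tool --motion '[[90,[0.027,-0.008,0],-7],[90,[0.0543,-0.0165,0.0],-14],[90,[0.0543,-0.0165,0.03],-20.5],[90,[0.0543,-0.0165,0.06],-20.5],[90,[0.0543,-0.0165,0.09],-20.5],[90,[0.0543,-0.0165,0.11],-20.5],[90,[0.0543,-0.0165,0.119],-20.5],[90,[0.0543,-0.0165,0.119],-20.5],[90,[0.0543,-0.0165,0.119],-20.5]]' --grip_force 25

```text
t: 2.65
position: [0.6344, 0.0542, 0.0987]
tool_rot: [179.9, 0.0, 110.5]
wrist_force: [-0.1, -0.2, 0.5]
width: 0.0609
grip_force: 0.0
```

Call:
drive_tool --motion '[[200,[0,0,0],0],[255,[0,0,0],0],[255,[0,0,0],0],[255,[0,0,0],0],[255,[0,0,0],0],[255,[0,0,0],0],[255,[0,0,0],0]]' --grip_force 25

```text
t: 3.35
position: [0.6329, 0.0541, 0.0974]
tool_rot: [-179.9, -0.0, 110.5]
wrist_force: [-3.3, -0.6, 3.0]
width: 0.0135
grip_force: 25.0
```

Call:
drive_tool --motion '[[255,[0,0,0],-7],[255,[0,0,0],-14],[255,[0,0,0],-21],[255,[0,0,0],-28],[255,[0,0,0],-35],[255,[0,0,0],-42],[255,[0,0,0],-49],[255,[0,0,0],-56],[255,[0,0,0],-63],[255,[0,0,0],-70],[255,[0,0,0],-75],[255,[0,0,0],-78],[255,[0,0,0],-80],[255,[0,0,0],-80],[255,[0,0,0],-80]]'

```text
t: 4.85
position: [0.633, 0.0542, 0.0974]
tool_rot: [180.0, -0.1, -169.6]
wrist_force: [-4.0, -1.4, 4.2]
width: 0.0139
grip_force: 25.2
```

```bash
python3 -c "
from h import *
s=bot.state(); print(s['ft_torque'],s['tool_rot'],s['joints'],s['position'])"
```

```text
[-0.13186688  0.78597548 -0.41411046] [ 1.79986754e+02 -8.82514560e-02 -1.69576758e+02] [-5.31237680e+00  1.94367111e+01  9.58600112e+01 -1.23612924e-02
  6.47918147e+01 -1.05730336e+02] [0.63298226 0.05417509 0.09743716]
```

Call:
drive_tool --motion '[[90,[0,0,0],0],[90,[0,0,0],0],[90,[0,0,0],0],[90,[0,0,0],0],[90,[0,0,-0.025],0],[90,[0,0,-0.05],0],[90,[0,-0.02,-0.05],8],[90,[-0.0062,-0.04,-0.05],16],[90,[-0.0062,-0.06,-0.05],24],[90,[-0.0062,-0.08,-0.05],32],[90,[-0.0062,-0.1,-0.05],40],[90,[-0.0062,-0.12,-0.05],48],[90,[-0.0062,-0.12,-0.05],56],[90,[-0.0062,-0.12,-0.05],64],[90,[-0.0062,-0.12,-0.05],72],[90,[-0.0062,-0.12,-0.05],80],[90,[-0.0062,-0.12,-0.05],81.5],[90,[-0.0062,-0.12,-0.03],81.5],[90,[-0.0062,-0.12,-0.01],81.5],[90,[-0.0062,-0.12,0],81.5]]'

```text
t: 6.85
position: [0.6605, -0.0622, 0.0954]
tool_rot: [-179.9, -0.1, 109.1]
wrist_force: [1.1, 0.3, -1.4]
width: 0.0607
grip_force: 0.0
```

Call:
drive_tool --motion '[[90,[0,0,0],0],[90,[0,0,0],0],[200,[0,0,0],0],[255,[0,0,0],0],[255,[0,0,0],0],[255,[0,0,0],0],[255,[0,0,0],0],[255,[0,0,0],0],[255,[0,0,0],0]]'

```text
t: 7.75
position: [0.6605, -0.0629, 0.0974]
tool_rot: [-179.8, -0.0, 109.0]
wrist_force: [-4.8, -0.9, 3.5]
width: 0.0138
grip_force: 25.0
```

Call:
drive_tool --motion '[[255,[0,0,0],-7],[255,[0,0,0],-14],[255,[0,0,0],-21],[255,[0,0,0],-28],[255,[0,0,0],-35],[255,[0,0,0],-42],[255,[0,0,0],-49],[255,[0,0,0],-56],[255,[0,0,0],-63],[255,[0,0,0],-70],[255,[0,0,0],-75],[255,[0,0,0],-79],[255,[0,0,0],-82],[255,[0,0,0],-82],[255,[0,0,0],-82]]'

```text
t: 9.25
position: [0.6607, -0.0626, 0.0975]
tool_rot: [180.0, -0.1, -169.1]
wrist_force: [-4.5, -0.3, 3.3]
width: 0.0139
grip_force: 25.4
```

```bash
python3 -c "
from h import *
s=bot.state(); print(s['ft_torque'],s['tool_rot'],s['joints'],s['position'])"
```

```text
[-0.04889648  0.88217291 -0.500664  ] [ 1.79959032e+02 -1.13186071e-01 -1.69121351e+02] [-1.51763315e+01  2.28666853e+01  9.13633521e+01 -1.41446668e-02
  6.58896409e+01 -1.16049149e+02] [ 0.66074061 -0.06262014  0.09746985]
```

Call:
drive_tool --motion '[[90,[0,0,0],0],[90,[0,0,0],0],[90,[0,0,0],0],[90,[0,0,0],0],[90,[0,0,-0.03],0],[90,[0,0,-0.06],0],[90,[0.01,0.006,-0.09],8],[110,[0.02,0.011,-0.1],16],[110,[0.03,0.016,-0.1],24],[110,[0.04,0.022,-0.1],32],[110,[0.05,0.027,-0.1],40],[110,[0.06,0.033,-0.1],48],[110,[0.07,0.038,-0.1],56],[110,[0.08,0.044,-0.1],64],[110,[0.09,0.049,-0.1],72],[110,[0.1024,0.056,-0.1],80],[110,[0.1024,0.056,-0.1],87.5],[110,[0.1024,0.056,-0.1],87.5],[110,[0.1024,0.056,-0.1],87.5]]'

```text
t: 11.15
position: [0.5505, -0.0272, 0.1976]
tool_rot: [180.0, 0.0, 103.7]
wrist_force: [0.0, 0.7, 0.7]
width: 0.0528
grip_force: 0.0
```

```bash
python3 - <<'E'
from h import *
print(bot.state()["position"],bot.state()["tool_rot"])
im,d=bot.read_camera("wrist"); cv2.imwrite("pics/w1.png",im[:,:,::-1])
for n,z in dict(bar_grip=.087,pointer=.034,mark_line=.034,bolt_left_grip=.102,bolt_right_grip=.102).items():
    for r in bot.spot_point("wrist",n)[:1]: print(n,r["p"],r["centre"],atz("wrist",r["centre"],z))
f=im.astype(int); red=(f[...,0]>110)&(f[...,1]<80)&(f[...,2]<80)
v,u=np.nonzero(red)
P=np.array([atz("wrist",(a,b),.039)[:2] for a,b in zip(u,v)]); print(cv2.minAreaRect((P*1000).astype(np.float32)))
E
```

```text
[ 0.55047742 -0.02715622  0.19759768] [1.79974657e+02 1.22033179e-02 1.03656668e+02]
bar_grip 0.66 [321.1, 198.8] [ 0.55000053 -0.0238882   0.087     ]
pointer 0.91 [319.5, 124.6] [0.53372498 0.03608251 0.034     ]
mark_line 0.8 [269.6, 122.9] [0.48512069 0.02603359 0.034     ]
bolt_left_grip 0.68 [444.9, 133.5] [0.63216066 0.05572612 0.102     ]
bolt_right_grip 0.62 [428.9, 271.1] [ 0.65880756 -0.06252299  0.102     ]
((482.666259765625, 41.67829895019531), (10.681051254272461, 31.554393768310547), 11.349250793457031)
```

View pics/w1.png

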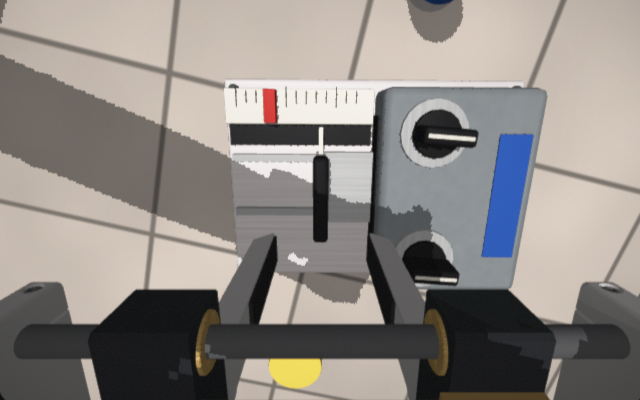

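The view shows both knob bars now lying along the pull, at (445,134) and (435,277). The bar is at (321,200), the pointer at (320,125) and the red mark at (270,106), which puts the mark at about 49.5 mm of travel.

Call:
drive_tool --motion '[[110,[0,0,0.04],0],[110,[0,0,0.08],0],[110,[0,0,0.11],0],[110,[0,0,0.129],0],[110,[0,0,0.129],0],[110,[0,0,0.129],0],[200,[0,0,0.129],0],[255,[0,0,0.129],0],[255,[0,0,0.129],0],[255,[0,0,0.129],0],[255,[0,0,0.129],0],[255,[0,0,0.129],0],[255,[0,0,0.129],0]]' --grip_force 40

```text
t: 12.75
position: [0.5494, -0.0274, 0.0686]
tool_rot: [-179.8, -0.0, 103.5]
wrist_force: [-4.7, -1.6, 5.0]
width: 0.0138
grip_force: 40.0
```

Call:
drive_tool --motion '[[255,[0,-0.004,0],0],[255,[0,-0.008,0],0],[255,[0,-0.012,0],0],[255,[0,-0.016,0],0],[255,[0,-0.02,0],0],[255,[0,-0.024,0],0],[255,[0,-0.028,0],0],[255,[0,-0.032,0],0],[255,[0,-0.036,0],0],[255,[0,-0.04,0],0],[255,[0,-0.043,0],0],[255,[0,-0.046,0],0],[255,[0,-0.048,0],0],[255,[0,-0.0495,0],0],[255,[0,-0.0495,0],0],[255,[0,-0.0495,0],0],[255,[0,-0.0495,0],0]]'

```text
t: 14.45
position: [0.5039, -0.0381, 0.0687]
tool_rot: [179.7, 0.0, 103.5]
wrist_force: [8.3, 4.1, -5.2]
width: 0.0142
grip_force: 40.0
```

```bash
python3 - <<'E'
from h import *
print(bot.state()["position"],bot.state()["tool_rot"])
e=np.array([.972,.234])
for c in("wrist","side","scene"):
    im,d=bot.read_camera(c); 
    if c!="scene": 
        P=proj(c,np.array([.49,.025,.036])).astype(int); x,y=np.maximum(P-50,0)
        cv2.imwrite(f"pics/p_{c}.png",cv2.resize(im[y:y+100,x:x+100,::-1],None,fx=5,fy=5,interpolation=cv2.INTER_CUBIC))
    for n in("pointer","mark_line"):
        for r in bot.spot_point(c,n)[:1]:
            X=atz(c,r["centre"],.034); print(c,n,round(r["p"],2),np.round(r["centre"],1),np.round(X,4),round(X[:2]@e,4))
    f=im.astype(int); red=((f[...,0]>110)&(f[...,1]<80)&(f[...,2]<80)).astype(np.uint8)
    n,l,s,ce=cv2.connectedComponentsWithStats(red); print(c,s[1:][np.argsort(-s[1:,4])[:2]])
E
```

```text
[ 0.50388571 -0.03811929  0.06867478] [1.79693004e+02 1.08497265e-02 1.03455271e+02]
wrist pointer 0.98 [319.8 143.1] [0.4898 0.0198 0.034 ] 0.4807
wrist mark_line 0.7 [318.2 131. ] [0.4871 0.0267 0.034 ] 0.4797
wrist [[ 307   75   19   57 1066]]
side pointer 0.55 [274.3 240.8] [0.4871 0.0202 0.034 ] 0.4782
side mark_line 0.58 [272.7 241.1] [0.4834 0.0206 0.034 ] 0.4747
side [[265 232  11   7  35]
 [314 131   1   1   1]]
scene pointer 0.8 [363.2 186. ] [0.475  0.0188 0.034 ] 0.4661
scene mark_line 0.52 [359.  190.2] [0.4896 0.0244 0.034 ] 0.4816
scene [[361 189  12   9  44]]
```

View pics/p_wrist.png

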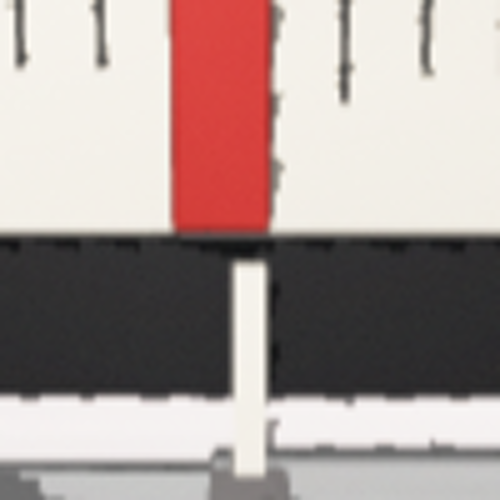

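View pics/p_side.png

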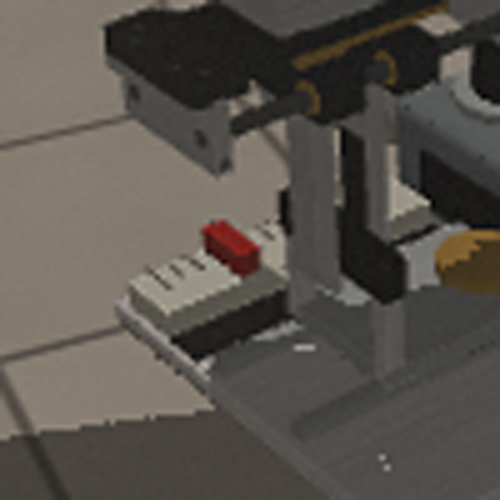

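The wrist crop shows the red mark spanning columns 172–269 (centre 221) and the pointer centred at 250, so the carriage is about 3.6 mm short. The side crop is blocked by the gripper at the pointer.

Call:
drive_tool --motion '[[255,[0,-0.001,0],0],[255,[0,-0.002,0],0],[255,[0,-0.003,0],0],[255,[0,-0.0036,0],0],[255,[0,-0.0036,0],0],[255,[0,-0.0036,0],0],[255,[0,-0.0036,0],0],[255,[0,-0.0036,0],0],[255,[0,-0.0036,0],0],[255,[0,-0.0036,0],0],[255,[0,-0.0036,0],0],[255,[0,-0.0036,0],0]]'

```text
t: 16.1
position: [0.5006, -0.0389, 0.0687]
tool_rot: [179.7, 0.0, 103.4]
wrist_force: [10.5, 3.5, -5.9]
width: 0.0137
grip_force: 40.0
```

```bash
python3 - <<'E'
from h import *
im,d=bot.read_camera("wrist"); print(bot.state()["position"],bot.state()["wrist_force"])
P=proj("wrist",np.array([.487,.025,.036])).astype(int); x,y=np.maximum(P-50,0)
cv2.imwrite("pics/p2.png",cv2.resize(im[y:y+100,x:x+100,::-1],None,fx=5,fy=5,interpolation=cv2.INTER_CUBIC))
E
```

```text
[ 0.50059986 -0.03890365  0.06868176] [ 9.22498297  2.92340266 -5.53345516]
```

View pics/p2.png

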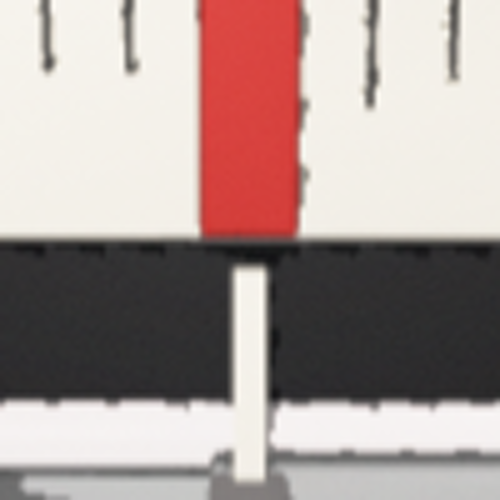

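The pointer (column 250) is now centred on the red mark (columns 201–298) and held there. It has been still for over 0.5 s.

```bash
python3 -c "
from workcell import bot
print(bot.finish_job())"
```

```text
the job is handed in; nothing more can be done
None
```

I turned both lock bolts to their end stops, pulled the carriage out until its pointer was centred on the red mark, and handed the job in with the bar still gripped; the hand-in returned no pass/fail result.

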